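# Check the long glass cell in the photometer beam

### The arm

A 6-joint arm with a two-finger parallel gripper is mounted at the origin on the work surface. World frame = base frame: x ahead of the robot, y to its left, z up, the work surface at z = 0. Lengths are in m, angles in rad, forces in N, time in s.
With the tool pointing down it reaches from about 0.275 to 0.875 m from the base axis. Payload 12.5 kg.
Tool frame: the origin (TCP) lies at the very end of the fingers, on their centre line; the grasp point (between the pads) lies 19 mm behind it; x points along the fingers, y is the direction in which the jaws open and shut, and the axes are right-handed (so a half turn about x gives the same grasp; the last joint's range is limited). The gripper opens to 85 mm and grips with 20 to 120 N. Pads are 22 mm wide; open, the fingers measure 114 mm over their backs; the gripper's body (76 mm by 85 mm) begins 54 mm behind the grasp point. The pads swing forward as they close: fully open they stand 13 mm farther back than shut.
Start: joints at [1.055, 0.351, 1.652, -0, 1.139, -0.085], TCP at [0.23, 0.5, 0.231] pointing down, gripper open.
Joint ranges: [-2.75, 2.75], [-0.79, 2.1], [0.01, 2.65], [-1.57, 4.71], [0.07, 3.14], [-2.87, 2.87]. Speed limits (rad/s): [2.22, 2.22, 2.79, 3.14, 3.14, 3.14].

### API

Orientations are given as a 3x3 rotation matrix whose columns are the frame's x, y, z axes.
In Python, from bench import manip gives the robot as it stands. Calls block until the motion is done:
- manip.move_ptp(position, orientation): joint-space move of the TCP to a pose.
- manip.move_l(position, attitude=None, max_speed=0.15): straight line of the TCP; attitude=None keeps the orientation; max_speed is the mean speed in m/s.
- manip.move_j(angles): joint-space move.
- manip.set_gripper(opening, effort=None): opening from 0.0 (shut) to 1.0 (fully open); effort is the grip in N (None keeps the last); returns when the fingers have stopped.
- manip.dwell(seconds).
- manip.inverse_kinematics(position, orientation): joint angles nearest the present ones, or None.
- manip.grab_frame(name): name is "side" or "top" or "wrist"; returns (picture, depth): 480x640x3 uint8, red, green, blue; 480x640 float32, m along the optical axis (not along the pixel's ray), 0 where there is no reading.
- manip.get_calibration(name): a dict with "camera_matrix" (3x3 intrinsics, pixels), "k1" (the pictures are not rectified: a ray, as slopes to the right and down, at radius r is drawn at 1 + k1 r^2 times it, then the intrinsics apply), "R" (3x3) and "t" (3): a world point X has camera coordinates R X + t. Camera axes: x right, y down, z forward; pixel columns grow to the right and rows downward; lengths in m; the calibration is good to about 2 mm. A picture is of the moment at which its call begins: read the wrist's pose just before it. get_calibration takes no time and is no camera call; for the wrist camera it gives the pose at the moment of the call.
A pose or a line that the arm cannot do raises manip.Unreachable and nothing moves.
- manip.sign_off(): hands the job in, once; it reports no verdict.
Trained networks look in the newest picture that a camera, given by its name, has taken for a name from the list of things; names that differ only in an ending like _2 or _b are one class to them, and where a whole thing is asked for, a point or a joint stands for the part that bears it (a point fixed in the world has none). Each returns a list of dicts, best first, with "confidence" (0 to 1); they miss things now and then, are a little off and sometimes report something else, mostly with a low value. They report only what shows in the picture. A call takes as long as a camera call. They do not tell look-alikes from the thing itself.
- manip.look_for(camera, name): "at" ([x, y, z] in m, in world coordinates, good to about 4 mm: the middle of the surface that is visible of it).
Readings, each from a call of its own:
- manip.current_time(): time.
- manip.current_qpos(): joint angles.
- manip.current_joint_vel(): joint speeds.
- manip.current_joint_torque(): joint torques, N m.
- manip.current_ee_pos(): TCP position.
- manip.current_tcp_rot(): TCP orientation.
- manip.current_force(): force on the tool from outside, world axes, zero at the start.
- manip.current_ft_torque(): the same for the moment, N m.
- manip.current_grip_width(): opening from 0.0 (shut) to 1.0 (fully open).
Only numpy, scipy, OpenCV 4.12 (cv2) and the standard library are available. Lean on these libraries where they do the work, as an engineer would, in place of code of your own. Each camera call takes 0.05 s, during which the arm holds its last target.

### The job

Zero the photometer on the empty light path: take the stylus from its stand, press the recessed zero button fully in with it, and put it back in its stand, right down on its shoulder. Then grip the longest glass cell in the rack by its two frosted long sides only, never touching its clear end windows, and hold it still in the light path, upright, centred on the beam and about midway between the lamp and detector tubes, so that the light runs in through one window and out through the other. Do not strike the optical bench with the cell, leave everything else where it stands, and finish still holding the cell there.

Things in the scene. Friction and masses are not known exactly. Their poses are not given: they have to be found in the camera images.
- meter: the photometer console, fixed: ivory box with a grey top panel, 120 (x) x 150 (y) x 55 mm tall; on the panel's far half (+x) a black display bezel 3 mm higher, on its near half (-x) a row of four flat white membrane keys along y with the one round recess in their middle. Origin: centre of its underside, z up
- recess_mouth (a point): centre of the recess mouth, level with the console's top panel, 55 mm above the bench. The recess is a straight round hole 12 mm wide, axis vertical; no fingertip fits
- zero_button_top (a point): middle of the top face of the steel zero button, 10 mm wide, which lies at the bottom of the recess 6 mm below the panel while it is out; moves with the button
- zero_button (a joint): travel of the zero button, m: 0 out, 0.0035 fully in (downwards). A spring returns it; it starts to give at about 1.2 N and is fully in at about 4 N, then it is a hard stop
- stylus: metal stylus standing tip down in its stand, 120 mm long, 40 g: a smooth shaft 6 mm thick and 45 mm long whose last 5 mm taper to a 3 mm tip, and above a flat shoulder a round aluminium handle 16 mm thick and 75 mm long. Origin at the tip; z runs up the axis, so the handle is z = 45 to 120 mm. Its balance point is about 80 mm above the tip
- stylus_tip (a point): the tip of the stylus (the same point as its origin)
- stylus_stand: the stylus stand, fixed: a steel foot 70 x 70 x 6 mm under a black block 40 x 40 mm whose top is 58 mm above the bench. Origin: centre of its underside
- stand_hole (a point): centre of the mouth of the hole in the top of the stand: 12 mm wide with a 2 mm chamfer, 48 mm deep, vertical. The stylus rests with its shoulder on the block's top, its tip 45 mm below this point
- rack: the cell rack, fixed: grey block 70 (x) x 150 (y) x 26 mm tall with a row of three rectangular pockets along y, 16 mm deep (floor 10 mm above the bench), each 1.5 mm clear of its cell all round; the long pocket is at the -y end. Origin: centre of its underside
- cell: the longest glass cell (cuvette), empty, about 60 g: 24 mm wide (x), 55 mm long (y), 50 mm tall with a flat cover 3 mm thick on top that is narrower than the cell (19 mm). It stands upright in the rack's long pocket, so that 34 mm of its sides stand out of the rack. Origin: centre of its underside; x across the width, y along its length, z up. Light must pass along y
- cell_frosted: the cell's two long side walls, milky frosted glass, facing +x and -x of the cell, 24 mm apart over their outsides, each 50 mm long and 50 mm tall: the only faces to grip. Same origin and axes as cell
- cell_windows: the cell's two clear polished end windows, facing +y and -y of the cell, 55 mm apart over their outsides, 23 mm wide and 50 mm tall: not to be touched. Same origin and axes as cell
- cell_axis (a point): the middle of the cell, 25 mm above its underside, on the line through the middles of both windows; axes as cell
- optical_bench: the optical bench, fixed: aluminium rail 60 (x) x 330 (y) x 20 mm with two carriers and posts that bear the lamp tube (-y side, finned back) and the detector tube (+y side, grey box behind), both tubes 37 mm thick at their mouths and lying along y; the mouths are 140 mm apart. Nothing of it is higher than 143 mm above the bench. Between the tubes the carriers leave 160 mm free along the rail. Origin: centre of its underside
- light_path (a point): the middle of the light path, on the common axis of both tubes, halfway between their mouths, 120 mm above the bench. Its y axis runs along the beam, x across it, z up
- cell_mid_size: the medium cell in the rack, 24 x 26 mm in plan, 53 mm tall, origin at its underside. Bystander, to be left alone
- cell_small: the shortest cell in the rack, 24 x 16 mm in plan, 53 mm tall, origin at its underside. Bystander, to be left alone
- beaker: glass beaker, 68 mm across, 85 mm tall, origin at its underside. Bystander, to be left alone
- reagent_bottle: capped amber bottle, 60 mm across, 125 mm tall, origin at its underside. Bystander, to be left alone
- vial: small capped glass vial, 25 mm across, 45 mm tall, origin at its underside. Bystander, to be left alone
- rubber_bung: black rubber bung, 29 mm across, 26 mm tall, origin at its underside. Bystander, to be left alone
- multimeter: grey handheld multimeter lying on its back, 170 x 82 x 34 mm (its dial stands 7 mm higher), origin at its underside. Bystander, to be left alone
- weighing_dish: white porcelain dish, 72 mm across, 16 mm tall, origin at its underside. Bystander, to be left alone
There are look-alikes about, which are no part of the job. Leave any orange look-alike of the stylus_stand alone.

How it is judged:
On the way, in this order (a step that is already met when the one before it is completed fails the run):
1. the zero button is pressed in by the tip of the held stylus while the long cell still stands in the rack (value of joint zero_button above 0.0025 m and contact force between stylus and meter above 0.5 N and distance between stylus_tip and zero_button_top below 0.007 m and contact force between the fingers and stylus above 0.5 N and distance of cell from where it was at the start of the episode below 0.01 m), for 0.1 s.
2. the stylus stands in its stand again, on its shoulder and let go, and the long cell has not left the rack (horizontal distance between stylus_tip and stand_hole below 0.006 m and z of stylus_tip in the frame of stand_hole below -0.041 m and angle between stylus's own z axis and vertical below 0.12 rad and contact force between the fingers and stylus below 0.1 N and distance of cell from where it was at the start of the episode below 0.01 m), for 0.2 s.
At the end, for the whole second after the job is handed in: Cell held by its frosted sides alone, at rest, its middle within 6 mm sideways, 9 mm in height and 22 mm along the beam of the light path middle, within 8 degrees of the beam and of upright; touches nothing but the fingers; button out; stylus free in its stand, tip 41 mm down or more (x of cell_axis in the frame of light_path between -0.006 and 0.006 m and z of cell_axis in the frame of light_path between -0.009 and 0.009 m and y of cell_axis in the frame of light_path between -0.022 and 0.022 m and angle between the y axis of cell and the y axis of light_path, either way round below 0.14 rad and angle between cell's own z axis and vertical below 0.14 rad and linear speed of cell below 0.01 m/s and contact force between the fingers and cell_frosted above 1 N and contact force between the fingers and cell_windows below 0.1 N and contact force between cell and optical_bench below 0.1 N and contact force between cell and rack below 0.1 N and height (world z) of cell above 0.08 m and value of joint zero_button below 0.001 m and horizontal distance between stylus_tip and stand_hole below 0.006 m and z of stylus_tip in the frame of stand_hole below -0.041 m and angle between stylus's own z axis and vertical below 0.12 rad and contact force between the fingers and stylus below 0.1 N); the arm keeps its last pose, push and grip.
It fails at once if a finger touches a clear window of the long cell (contact force between the fingers and cell_windows above 0.3 N).
It fails at once if the cell strikes the optical bench (contact force between cell and optical_bench above 1 N).
It fails at once if a bystander is shifted by more than 15 mm or knocked over (distance of any of cell_mid_size, cell_small, beaker, reagent_bottle, vial, rubber_bung, multimeter, weighing_dish from where it was at the start of the episode above 0.015 m or angle between any of cell_mid_size, cell_small, beaker, reagent_bottle, vial, rubber_bung, multimeter, weighing_dish's own z axis and vertical above 0.35 rad).
It also fails if it takes over 54 s, if anything falls off the work surface, if the arm or the gripper's body presses on something with over 40 N, if the wrist force passes 120 N, or if a joint passes its speed limit or range.

## Working session

There is one attempt and no reset: what is moved stays moved. The work goes in short steps, each a Python script; the robot and the scene stay as the last script left them, time stands still between calls to the robot, and variables do not carry over. Pictures are saved under pics/ and viewed, and the job is handed in when it is done.

```bash
ls; mkdir -p pics; cat > h.py <<'E'
import numpy as np, cv2
from bench import manip as m
def grab(n,f=None):
    cal=m.get_calibration(n); p,d=m.grab_frame(n)
    if f: cv2.imwrite('pics/'+f,p[:,:,::-1])
    return p,d,cal
def ray(cal,uv):
    K=np.array(cal["camera_matrix"],float);k1=cal["k1"]
    uv=np.atleast_2d(np.array(uv,float))
    q=cv2.undistortPoints(uv.reshape(-1,1,2),K,np.array([k1,0,0,0,0.])).reshape(-1,2)
    return np.c_[q,np.ones(len(q))]
def world(cal,uv,d):  # d depth
    r=ray(cal,uv)*np.atleast_1d(d)[:,None]
    return (r-np.array(cal["t"]))@np.array(cal["R"])
def atz(cal,uv,z):
    R=np.array(cal["R"]);t=np.array(cal["t"])
    c=-R.T@t; r=ray(cal,uv)@R
    return c+r*((z-c[2])/r[:,2])[:,None]
def proj(cal,X):
    R=np.array(cal["R"]);t=np.array(cal["t"])
    X=np.atleast_2d(X).astype(float)
    return cv2.projectPoints(X,cv2.Rodrigues(R)[0],t,np.array(cal["camera_matrix"],float),np.array([cal["k1"],0,0,0,0.]))[0].reshape(-1,2)
E
python3 - <<'E'
from h import *
np.set_printoptions(precision=4,suppress=True)
for n in ("top","side","wrist"):
    p,d,c=grab(n,n+"0.png"); print(n,c["camera_matrix"],c["k1"],-np.array(c["R"]).T@c["t"],np.array(c["R"])[2])
    for k in ("stylus","stylus_stand","meter","rack","cell","optical_bench","zero_button","light_path","stand_hole","recess_mouth","cell_frosted"):
        if n=="wrist": continue
        try:print(k,[(np.round(e["at"],4),round(e["confidence"],2)) for e in m.look_for(n,k)])
        except Exception as e: print(k,e)
print(m.current_time())
E
```

```text
pics
top [[478.9967   0.     313.4294]
 [  0.     478.9967 236.7603]
 [  0.       0.       1.    ]] -0.11093619767972093 [0.3284 0.0403 1.0711] [ 0.2024 -0.0227 -0.979 ]
stylus [(array([ 0.6433, -0.0235,  0.0362]), 0.7), (array([ 0.4509, -0.0653,  0.1324]), 0.59)]
stylus_stand [(array([ 0.4485, -0.0605,  0.0082]), 0.91), (array([ 0.3398, -0.2746,  0.0054]), 0.81)]
meter [(array([0.4315, 0.3298, 0.0526]), 0.91)]
rack [(array([ 0.4787, -0.3035,  0.0257]), 0.89), (array([0.6887, 0.3179, 0.0511]), 0.64), (array([ 0.4666, -0.3477,  0.0496]), 0.38)]
cell [(array([ 0.4725, -0.3445,  0.0642]), 0.66)]
optical_bench [(array([ 0.6412, -0.0227,  0.0378]), 0.98), (array([ 0.6699, -0.3572,  0.0336]), 0.66)]
zero_button []
light_path [(array([ 0.642 , -0.0233,  0.037 ]), 0.76), (array([ 0.4777, -0.306 ,  0.0238]), 0.44)]
stand_hole [(array([ 0.4454, -0.0625,  0.0047]), 0.71)]
recess_mouth [(array([0.4313, 0.3291, 0.0544]), 0.88), (array([ 0.4909, -0.3   ,  0.0621]), 0.55)]
cell_frosted [(array([ 0.4636, -0.3442,  0.0512]), 0.48), (array([ 0.6427, -0.0207,  0.0378]), 0.47)]
side [[438.0227   0.     
[... 467 characters left out ...]
5)]
rack [(array([ 0.4714, -0.339 ,  0.0284]), 0.77)]
cell [(array([ 0.472 , -0.3557,  0.0613]), 0.86), (array([0.6734, 0.3014, 0.0624]), 0.43)]
optical_bench [(array([ 0.6406, -0.0663,  0.04  ]), 0.94), (array([0.4271, 0.3052, 0.0547]), 0.69)]
zero_button []
light_path [(array([ 0.6442, -0.0714,  0.0394]), 0.73)]
stand_hole [(array([ 0.4501, -0.082 ,  0.0194]), 0.84), (array([ 0.3308, -0.2957,  0.0197]), 0.81)]
recess_mouth [(array([0.4292, 0.3038, 0.0524]), 0.91)]
cell_frosted [(array([ 0.4658, -0.3449,  0.0479]), 0.68)]
wrist [[340.8745   0.     317.2022]
 [  0.     340.8745 248.3398]
 [  0.       0.       1.    ]] 0.007929853863354281 [0.1661 0.5284 0.3741] [ 0.2511 -0.1155 -0.9611]
1.25
```

View pics/top0.png

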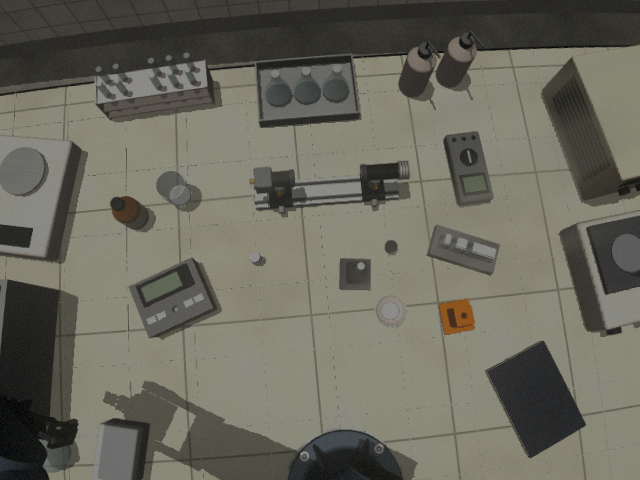

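View pics/side0.png

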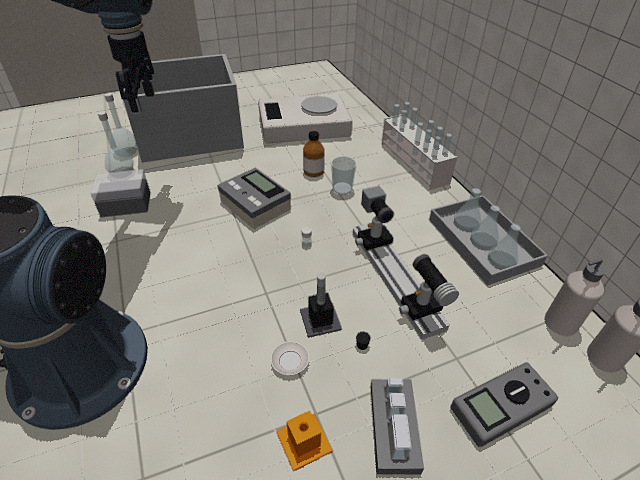

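View pics/wrist0.png

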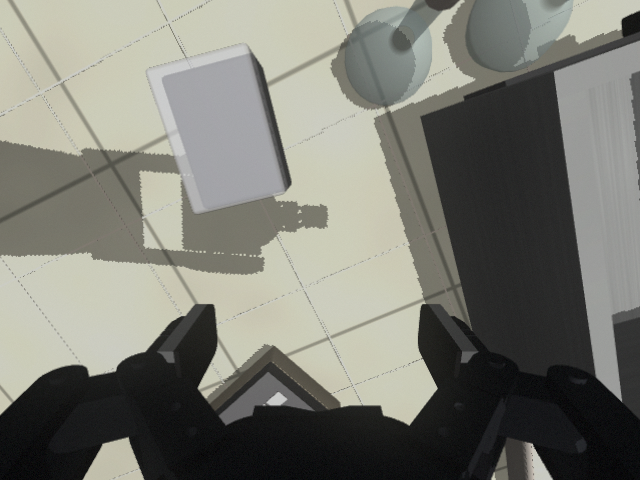

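The top view shows the black stand with the stylus at (355,270), the orange empty look-alike at (457,317), the rack with the long cell towards -y at (480,248), the meter at (173,297) and the bench at (330,188). I'll enlarge these to confirm and measure.

```bash
python3 - <<'E'
from h import *
import pickle
D={}
for n in ("top","side"):
    D[n]=grab(n)
pickle.dump(D,open('d0.pkl','wb'))
p=D["top"][0][:,:,::-1]
def crop(x,y,w,h,s): return cv2.resize(p[y:y+h,x:x+w],None,fx=s,fy=s,interpolation=cv2.INTER_CUBIC)
a=crop(330,250,50,50,6);b=crop(425,215,80,65,6);
c=crop(125,250,100,95,4)
cv2.imwrite('pics/c1.png',np.hstack([a,cv2.resize(crop(430,290,50,50,6),(300,300))])); cv2.imwrite('pics/c2.png',b); cv2.imwrite('pics/c3.png',c); cv2.imwrite('pics/c4.png',crop(245,150,170,70,4))
E
```

```text
(no output)
```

View pics/c1.png

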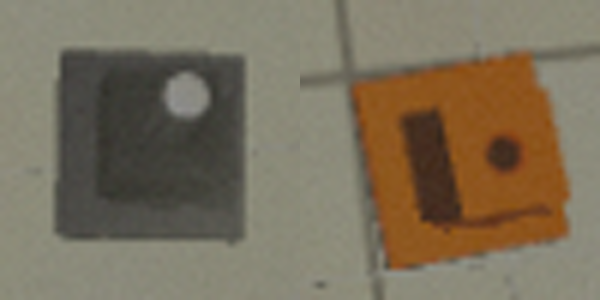

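View pics/c2.png

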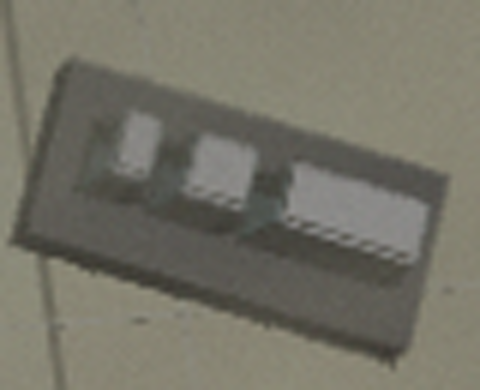

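View pics/c3.png

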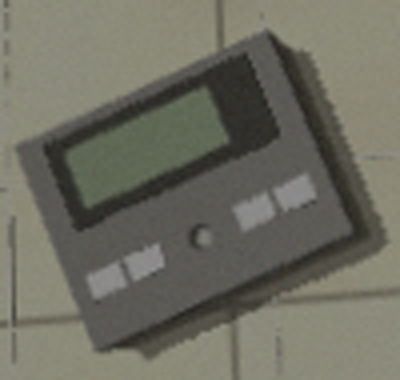

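View pics/c4.png

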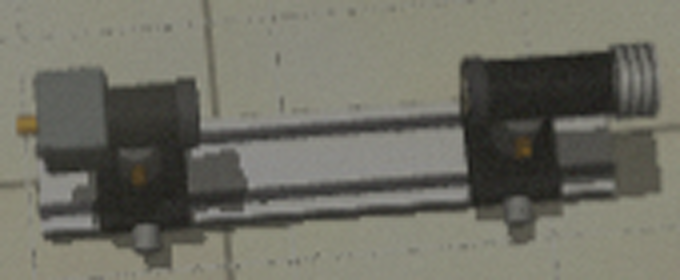

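c1 confirms it: the black stand holds the stylus (handle top at about (361,265)), and the orange one is empty and to be left alone. c2 shows the long cell at the right-hand (-y) end. c3 shows the recess at about (175,309), and c4 shows the two tube mouths.

```bash
python3 - <<'E'
from h import *
import pickle
np.set_printoptions(precision=4,suppress=True)
D=pickle.load(open('d0.pkl','rb')); p,d,c=D["top"]
f=lambda pts,x,y,s:(np.array(pts)+.5)/s-.5+[x,y]
print("handle",atz(c,f([[187,95]],330,250,6),.133))
print("foot",atz(c,f([[62,50],[244,56],[242,240],[56,237]],330,250,6),.006))
print("recess",atz(c,f([[202,236]],125,250,4),.055))
k=atz(c,f([[105,280],[144,261],[255,212],[295,192]],125,250,4),.055);print("keys",k,k.mean(0),np.arctan2(*(k[0]-k[3])[[1,0]]))
k=atz(c,f([[18,148],[267,30],[354,232],[100,350]],125,250,4),.055);print("meter",k,k.mean(0))
k=atz(c,f([[70,60],[448,175],[405,355],[18,240]],425,215,6),.026);print("rack",k,k.mean(0))
k=atz(c,f([[300,162],[432,200],[416,258],[285,212]],425,215,6),.063);print("cover",k,k.mean(0), "side",np.linalg.norm(np.diff(k,axis=0),axis=1))
k=atz(c,f([[35,72],[105,68],[195,80],[465,57],[615,45],[657,42]],245,150,4),.13);print("tubes top",k)
# tube depth
P=world(c,*(lambda U:(U,d[U[:,1],U[:,0]]))(np.array([(u,v) for v in range(150,220) for u in range(245,415) if d[v,u]>0])))
s=P[(P[:,2]>.11)];print(len(s),s.min(0),s.max(0))
# depth vs cluster
for lo,hi,n in((-.2,-.06,'lamp'),(0.0,.11,'det')):
    q=s[(s[:,1]>lo)&(s[:,1]<hi)];print(n,len(q),q.min(0),q.max(0),q.mean(0))
print("cell",[m.look_for("top","cell"),m.look_for("top","vial"),m.look_for("top","rubber_bung"),m.look_for("top","beaker"),m.look_for("top","weighing_dish"),m.look_for("top","reagent_bottle")])
E
```

```text
handle [[ 0.4561 -0.0694  0.133 ]]
foot [[ 0.4947 -0.0393  0.006 ]
 [ 0.4861 -0.1072  0.006 ]
 [ 0.4174 -0.0986  0.006 ]
 [ 0.425  -0.0299  0.006 ]]
recess [[0.4102 0.3236 0.055 ]]
keys [[0.3912 0.3769 0.055 ]
 [0.3995 0.3554 0.055 ]
 [0.4205 0.2945 0.055 ]
 [0.4293 0.2725 0.055 ]] [0.4101 0.3249 0.055 ] 1.9206516063950303
meter [[0.4655 0.4226 0.055 ]
 [0.5179 0.2836 0.055 ]
 [0.4054 0.2422 0.055 ]
 [0.3547 0.381  0.055 ]] [0.4359 0.3324 0.055 ]
rack [[ 0.5471 -0.2629  0.026 ]
 [ 0.4899 -0.4014  0.026 ]
 [ 0.424  -0.3734  0.026 ]
 [ 0.4808 -0.2334  0.026 ]] [ 0.4854 -0.3178  0.026 ]
cover [[ 0.4941 -0.3313  0.063 ]
 [ 0.4756 -0.3782  0.063 ]
 [ 0.4551 -0.3687  0.063 ]
 [ 0.4764 -0.3228  0.063 ]] [ 0.4753 -0.3502  0.063 ] side [0.0504 0.0226 0.0506]
tubes top [[ 0.6804  0.1291  0.13  ]
 [ 0.6791  0.0927  0.13  ]
 [ 0.6682  0.0467  0.13  ]
 [ 0.6682 -0.0941  0.13  ]
 [ 0.6681 -0.1733  0.13  ]
 [ 0.6679 -0.1956  0.13  ]]
1617 [ 0.6297 -0.1925  0.1103] [0.6759 0.1412 0.1484]
lamp 799 [ 0.6297 -0.1925  0.1103] [ 0.6694 -0.0925  0.1418] [ 0.6473 -0.1433  0.1318]
det 575 [0.6328 0.0463 0.1117] [0.675  0.11   0.1484] [0.6508 0.0804 0.135 ]
cell [[{'at': [0.4722, -0.3457, 0.0616], 'confidence': 0.91}], [{'at': [0.5053, 0.1501, 0.0477], 'confidence': 0.47}, {'at': [0.4781, -0.3057, 0.0262], 'confidence': 0.25}], [{'at': [0.5106, -0.1516, 0.0304], 'confidence': 0.6}, {'at': [0.4715, -0.3455, 0.0589], 'confidence': 0.23}], [{'at': [0.6859, 0.3226, 0.0496], 'confidence': 0.8}], [{'at': [0.3623, -0.1382, 0.0068], 'confidence': 0.68}, {'at': [0.4543, -0.0668, 0.1311], 'confidence': 0.61}], [{'at': [0.6234, 0.4125, 0.0823], 'confidence': 0.87}]]
```

```bash
cat >> h.py <<'E'
def Rd(yaw):  # tool down, jaw (tool y) at angle yaw from world x
    x=np.array([0,0,-1.]);y=np.array([np.cos(yaw),np.sin(yaw),0]);return np.c_[x,y,np.cross(x,y)]
E
python3 - <<'E'
from h import *
np.set_printoptions(precision=4,suppress=True)
R=np.array(m.current_tcp_rot());c=m.get_calibration("wrist")
cc=-np.array(c["R"]).T@c["t"]
print(R,R.T@(cc-np.array(m.current_ee_pos())))
for yaw in (np.pi/2,-np.pi/2):
    for P in((.456,-.0694,.16),(.456,-.0694,.079),(.41,.3236,.2)): print(yaw,P,m.inverse_kinematics(P,Rd(yaw)))
for a in (np.radians(-22.4),np.radians(180-22.4)): print(m.inverse_kinematics((.4753,-.35,.15),Rd(a)))
for a in (0,np.pi): print(m.inverse_kinematics((.649,-.023,.2),Rd(a)))
E
```

```text
[[ 0.      0.4176  0.9086]
 [ 0.      0.9086 -0.4176]
 [-1.      0.      0.    ]] [-0.1428 -0.0005 -0.0697]
1.5707963267948966 (0.456, -0.0694, 0.16) [-0.252   0.288   1.9442 -0.      0.9094 -1.8228]
1.5707963267948966 (0.456, -0.0694, 0.079) [-0.252   0.4302  1.9981 -0.      0.7133 -1.8228]
1.5707963267948966 (0.41, 0.3236, 0.2) [ 0.579   0.337   1.7561 -0.      1.0485 -0.9918]
-1.5707963267948966 (0.456, -0.0694, 0.16) [-0.252   0.288   1.9442 -0.      0.9094  1.3188]
-1.5707963267948966 (0.456, -0.0694, 0.079) [-0.252   0.4302  1.9981 -0.      0.7133  1.3188]
-1.5707963267948966 (0.41, 0.3236, 0.2) [ 0.579   0.337   1.7561 -0.      1.0485  2.1498]
[-0.7136  0.5146  1.6189 -0.      1.0081 -0.3226]
[-0.7136  0.5146  1.6189 -0.      1.0081  2.819 ]
[-0.1071  0.5615  1.405  -0.      1.1751 -0.1071]
None
```

```bash
python3 - <<'E'
from h import *
import pickle
np.set_printoptions(precision=4,suppress=True)
m.move_ptp((.40,.3236,.20),Rd(np.pi/2)); a=grab("wrist","w1.png")
print(m.current_time(),m.current_ee_pos())
m.move_ptp((.45,-.0694,.175),Rd(np.pi/2)); m.dwell(.2); b=grab("wrist","w2.png")
print(m.current_time(),m.current_ee_pos())
pickle.dump((a,b),open('d1.pkl','wb'))
E
```

```text
2.675 [0.3996 0.3245 0.2002]
4.4 [ 0.4501 -0.0689  0.175 ]
```

View pics/w1.png

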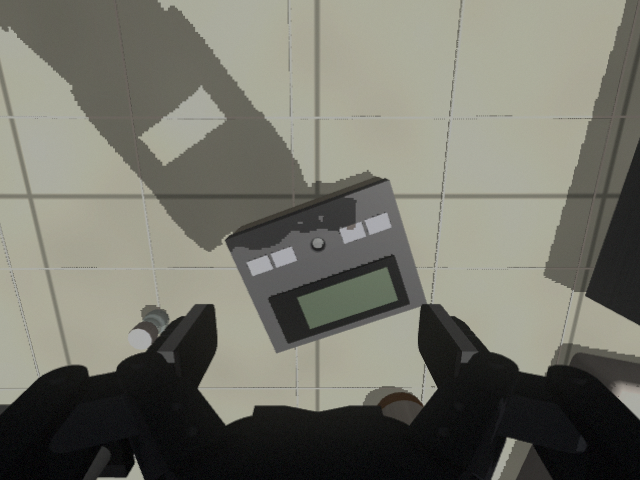

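View pics/w2.png

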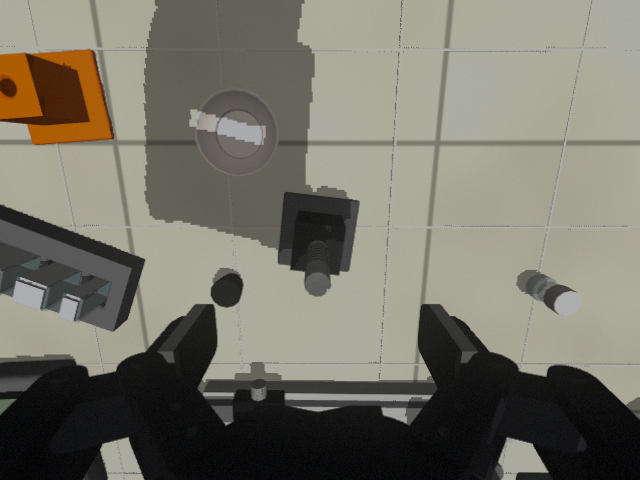

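w1 shows the recess at about (318,243). w2 shows the handle top at about (317,285), between the open fingers, with the orange stand out of the way at top left.

```bash
python3 - <<'E'
from h import *
import pickle
np.set_printoptions(precision=4,suppress=True)
a,b=pickle.load(open('d1.pkl','rb'))
c1=cv2.resize(a[0][215:275,278:358,::-1],None,fx=5,fy=5,interpolation=cv2.INTER_CUBIC)
c2=cv2.resize(b[0][180:310,270:370,::-1],None,fx=4,fy=4,interpolation=cv2.INTER_CUBIC)
h=max(c1.shape[0],c2.shape[0]);o=np.zeros((h,800,3),np.uint8);o[:c1.shape[0],:400]=c1;o[:c2.shape[0],400:]=c2;cv2.imwrite('pics/c5.png',o)
print(atz(a[2],[[318,243]],.055),atz(b[2],[[317.5,285]],.133))
E
```

```text
[[0.4078 0.3243 0.055 ]] [[ 0.4556 -0.0693  0.133 ]]
```

View pics/c5.png

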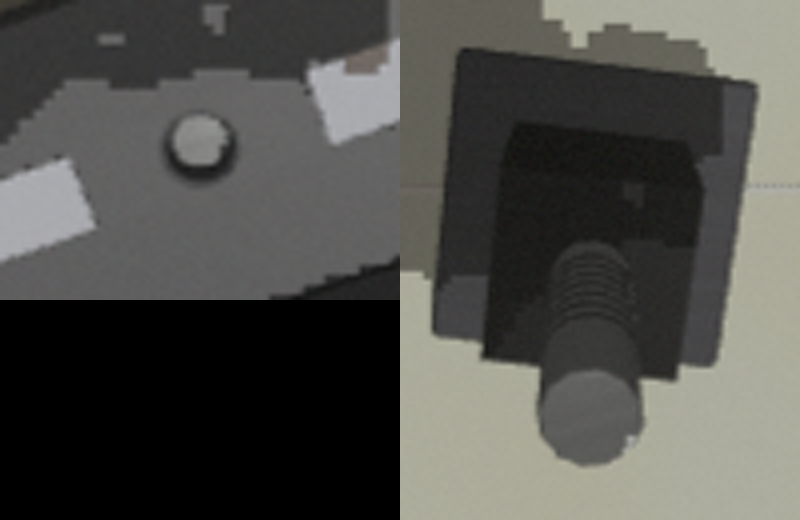

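```bash
python3 - <<'E'
from h import *
np.set_printoptions(precision=4,suppress=True)
m.move_l((.4556,-.0693,.079),Rd(np.pi/2),max_speed=.12)
f0=m.current_force();m.set_gripper(0.0,50);print(m.current_grip_width()*85,f0,m.current_force(),m.current_ee_pos())
grab("wrist","w3.png")
m.move_l((.4556,-.0693,.142),max_speed=.1)
m.dwell(.1);print(m.current_time(),m.current_ee_pos(),m.current_force(),m.current_grip_width()*85)
import pickle;pickle.dump(grab("wrist","w4.png"),open('d2.pkl','wb'))
E
```

```text
14.689713674739542 [-0.1015 -0.4273  1.4586] [-1.1862  0.4415  3.4734] [ 0.4557 -0.0693  0.0792]
6.925 [ 0.4552 -0.0692  0.1413] [ 0.1236  0.4245 -0.3566] 14.542324778143907
```

View pics/w4.png

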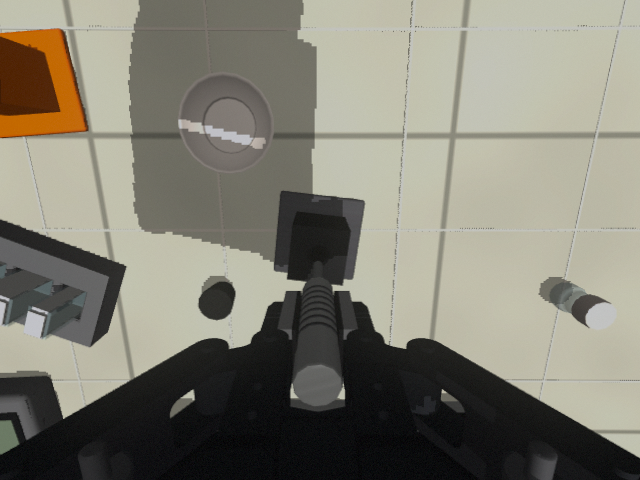

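The stylus is held upright, its tip at about (317,263), just above the hole.

```bash
python3 - <<'E'
from h import *
import pickle
np.set_printoptions(precision=4,suppress=True)
p,d,c=pickle.load(open('d2.pkl','rb'))
x=cv2.resize(p[190:420,270:370,::-1],None,fx=5,fy=5,interpolation=cv2.INTER_CUBIC)
x=cv2.convertScaleAbs(x,alpha=1.8,beta=20)
cv2.imwrite('pics/c6.png',x[:550]);
print(proj(c,[[.4552,-.0692,.0755],[.4552,-.0692,.1195],[.4552,-.0692,.195]]))
E
```

```text
[[318.1985 263.2637]
 [318.4959 290.0711]
 [319.567  386.5522]]
```

View pics/c6.png

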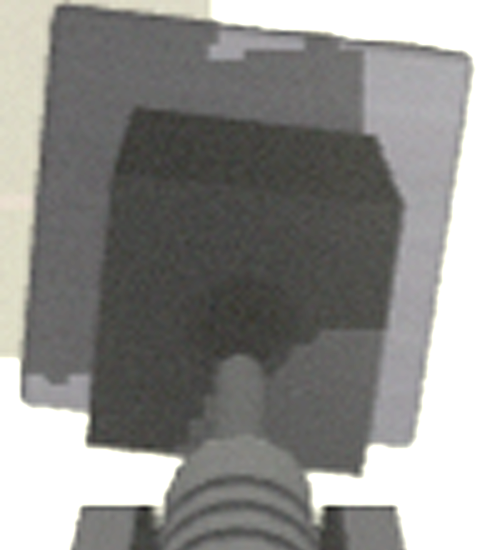

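```bash
python3 - <<'E'
from h import *
import pickle
np.set_printoptions(precision=4,suppress=True)
p,d,c=pickle.load(open('d2.pkl','rb'))
f=lambda q:(np.array(q)+.5)/5-.5+[270,190]
k=atz(c,f([[110,180],[402,203],[362,473],[88,443]]),.058);print(k,k.mean(0))
m.move_l((.4556,-.0693,.15),max_speed=.1)
m.move_ptp((.4090,.3242,.142),Rd(np.pi/2)); m.dwell(.25)
print(m.current_time(),m.current_ee_pos(),m.current_force())
w=grab("wrist","w5.png");pickle.dump(w,open('d3.pkl','wb'))
t=np.array(m.current_ee_pos());print(proj(w[2],[t-[0,0,.066],[t[0],t[1],.055]]))
x=cv2.resize(w[0][200:320,250:390,::-1],None,fx=5,fy=5,interpolation=cv2.INTER_CUBIC)
cv2.imwrite('pics/c7.png',cv2.convertScaleAbs(x,alpha=1.5,beta=20))
print(atz(w[2],[[318,250]],.055))
E
```

```text
[[ 0.4342 -0.0872  0.058 ]
 [ 0.4374 -0.0475  0.058 ]
 [ 0.4768 -0.0522  0.058 ]
 [ 0.4722 -0.0911  0.058 ]] [ 0.4551 -0.0695  0.058 ]
8.95 [0.4094 0.3237 0.142 ] [ 0.8864 -0.1619 -0.1265]
[[318.3742 262.926 ]
 [318.2638 253.4445]]
[[0.4068 0.3236 0.055 ]]
```

View pics/c7.png

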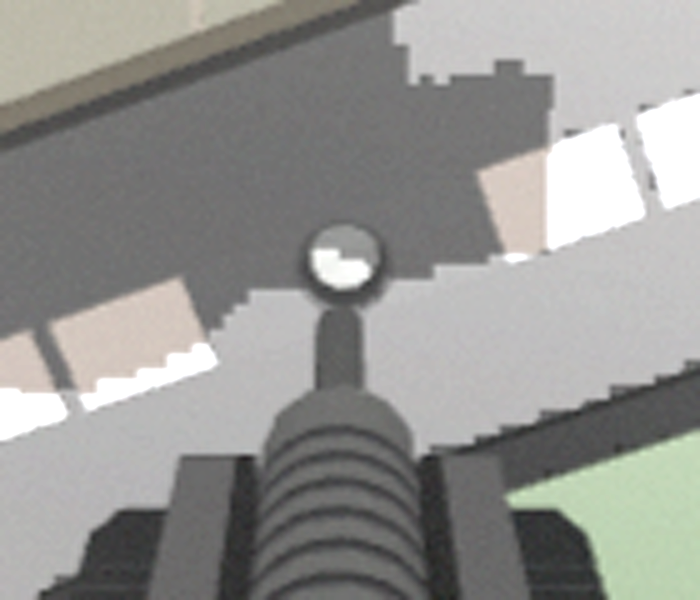

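```bash
python3 - <<'E'
from h import *
np.set_printoptions(precision=4,suppress=True)
m.move_l((.4088,.3240,.118),max_speed=.06); m.dwell(.1)
f0=np.array(m.current_force());print(m.current_ee_pos(),f0,m.current_time())
z=.118
for i in range(12):
    z-=.0015 if z>.1145 else .0008
    m.move_l((.4088,.3240,z),max_speed=.03); m.dwell(.05)
    f=np.array(m.current_force())-f0;print(round(z,4),m.current_ee_pos(),f)
    if f[2]>9: break
m.dwell(.25);print(m.current_force(),m.current_time())
grab("wrist","w6.png")
E
```

```text
[0.4089 0.3241 0.1182] [-0.4003  0.0911 -0.1751] 9.65
0.1165 [0.4088 0.324  0.1166] [ 1.0637  0.4559 -0.7175]
0.115 [0.409  0.3241 0.1151] [-0.413  -0.748   1.4296]
0.1135 [0.4089 0.3241 0.1136] [0.1771 0.9463 1.6417]
0.1127 [0.4089 0.3241 0.1128] [-0.0855  0.7508  2.4142]
0.1119 [0.4089 0.324  0.1119] [1.7741 0.2751 2.597 ]
0.1111 [0.4089 0.324  0.1112] [ 0.0165 -0.2467  5.6441]
0.1103 [0.4091 0.3241 0.1108] [ 0.2438 -1.086   9.3184]
[-0.0145  0.2006  9.3609] 12.0
```

View pics/w6.png

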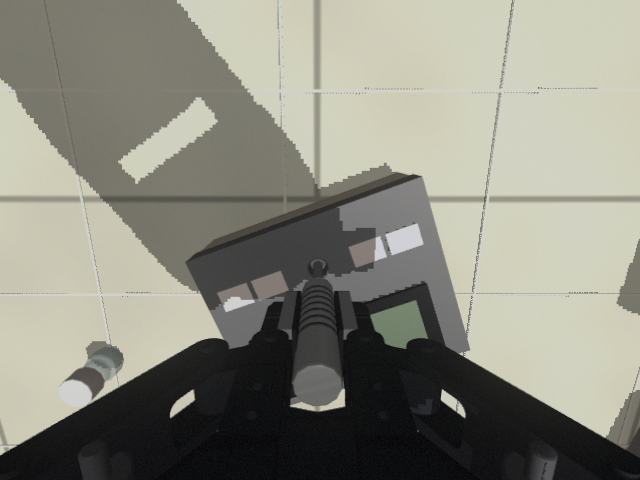

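The force profile matches the button: it starts to give at z≈0.115, rises like a spring to about 4 N, then hits the hard stop at 9 N about 3.7 mm lower. w6 shows the shaft in the recess at (318,267). Next, the stylus goes back to its stand.

```bash
python3 - <<'E'
from h import *
import pickle
np.set_printoptions(precision=4,suppress=True)
m.move_l((.4088,.3240,.145),max_speed=.12)
m.move_ptp((.4556,-.0693,.142),Rd(np.pi/2)); m.dwell(.25)
print(m.current_time(),m.current_ee_pos(),m.current_force())
w=grab("wrist","w7.png")
t=np.array(m.current_ee_pos());print(proj(w[2],[t-[0,0,.066],[t[0],t[1],.058]]))
x=cv2.resize(w[0][200:320,250:390,::-1],None,fx=5,fy=5,interpolation=cv2.INTER_CUBIC)
cv2.imwrite('pics/c8.png',cv2.convertScaleAbs(x,alpha=2,beta=20))
E
```

```text
14.2083 [ 0.4557 -0.0688  0.142 ] [-0.2426  0.0624 -0.5004]
[[318.0521 263.031 ]
 [317.9797 254.8149]]
```

View pics/c8.png

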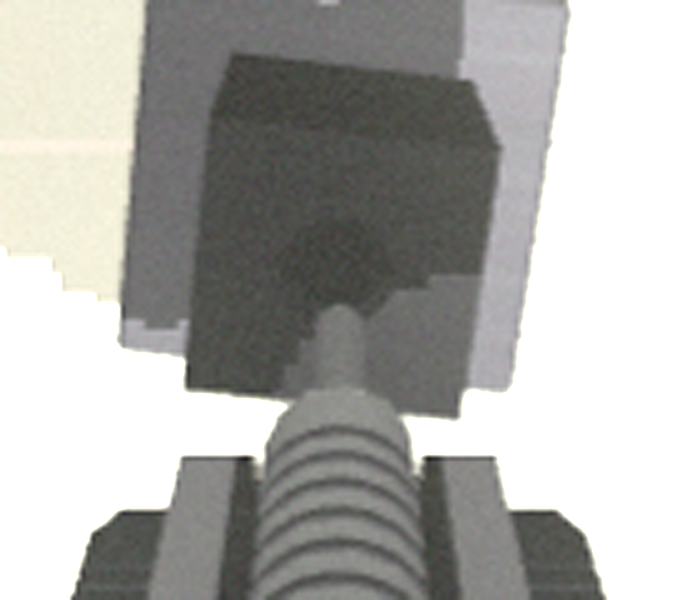

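```bash
python3 - <<'E'
from h import *
np.set_printoptions(precision=4,suppress=True)
P=np.array((.4552,-.0692,0))
f0=np.array(m.current_force())
for z in (.118,.09,.083,.081,.080,.0792,.0785,.0778,.077):
    m.move_l(P+[0,0,z],max_speed=.08); f=np.array(m.current_force())-f0;print(z,m.current_ee_pos(),f)
    if f[2]>4 and z<.0825 or np.linalg.norm(f)>12: break
print(m.current_time())
E
```

```text
0.118 [ 0.4552 -0.0692  0.1179] [ 2.1646  0.1518 -0.5069]
0.09 [ 0.4553 -0.0692  0.0901] [0.3097 0.2678 0.9147]
0.083 [ 0.4551 -0.0692  0.083 ] [0.7343 0.5274 0.2538]
0.081 [ 0.4552 -0.0692  0.081 ] [0.8563 0.5364 0.2854]
0.08 [ 0.4552 -0.0692  0.08  ] [ 0.3134 -0.3658  0.6168]
0.0792 [ 0.4553 -0.0692  0.0792] [1.5431 0.3294 1.1109]
0.0785 [ 0.4554 -0.0692  0.0791] [-1.4151  1.5565 11.5843]
16.4583
```

```bash
python3 - <<'E'
from h import *
import pickle
np.set_printoptions(precision=4,suppress=True)
m.set_gripper(0.9); m.dwell(.1)
m.move_l((.4552,-.0692,.17),max_speed=.2)
w=grab("wrist","w8.png")
m.move_ptp((.4753,-.3502,.17),Rd(np.radians(-22.4))); m.dwell(.25)
print(m.current_time(),m.current_ee_pos())
r=grab("wrist","w9.png");pickle.dump((w,r),open('d4.pkl','wb'))
print(m.look_for("wrist","cell"))
x=cv2.resize(r[0][160:360,200:440,::-1],None,fx=3,fy=3,interpolation=cv2.INTER_CUBIC);cv2.imwrite('pics/c10.png',x)
E
```

```text
19.425 [ 0.4755 -0.3497  0.1701]
[{'at': [0.4717, -0.3436, 0.0615], 'confidence': 0.88}]
```

View pics/w8.png

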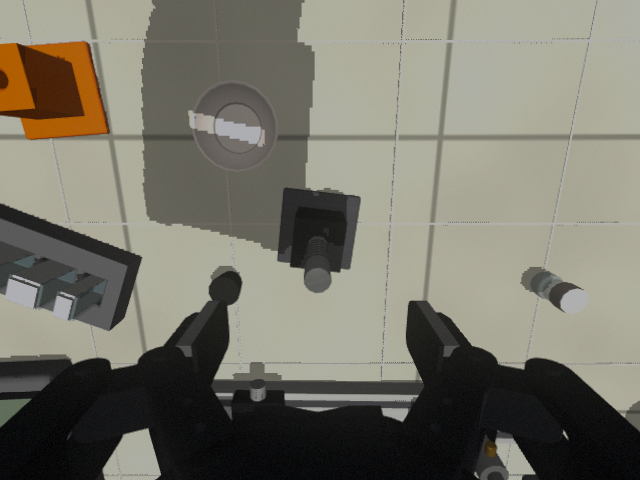

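View pics/w9.png

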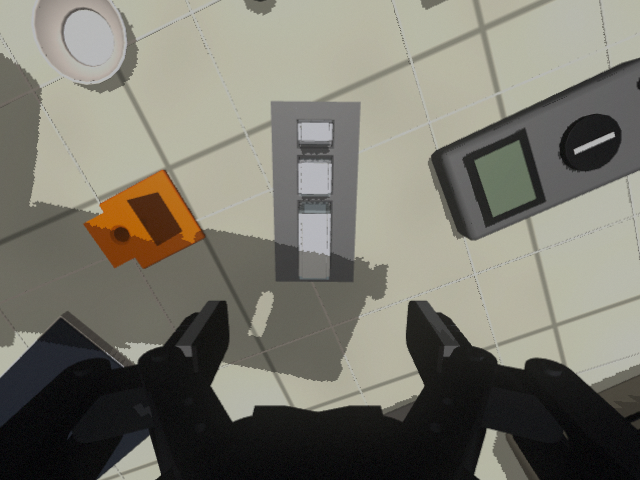

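View pics/c10.png

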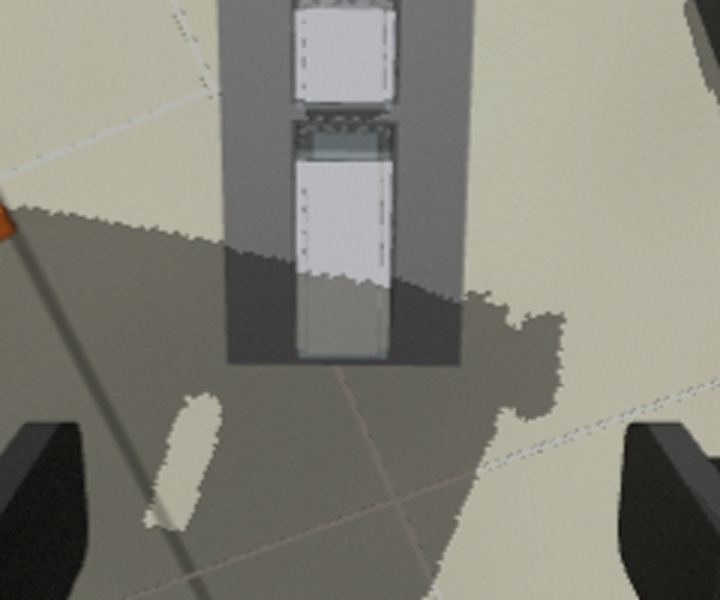

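w8 shows the stylus upright in its stand. w9 and c10 show the long cell at about (315,245), its sides parallel to the jaws' approach.

```bash
python3 - <<'E'
from h import *
import pickle
np.set_printoptions(precision=4,suppress=True)
w,r=pickle.load(open('d4.pkl','rb'));c=r[2]
f=lambda q:(np.array(q)+.5)/3-.5+[200,160]
for n,q,z in(("cover",[[296,160],[392,160],[388,357],[297,357]],.063),):
    k=atz(c,f(q),z);print(n,k,k.mean(0),np.linalg.norm(np.diff(k,axis=0),axis=1))
    for i,j in((3,0),(2,1)):v=k[j]-k[i];print(np.degrees(np.arctan2(v[1],v[0])))
k=atz(c,[[273.5,102],[360,102],[353,281.5],[275.5,281.5]],.026);print("rack",k,k.mean(0),np.linalg.norm(np.diff(k,axis=0),axis=1))
for i,j in((3,0),(2,1)):v=k[j]-k[i];print(np.degrees(np.arctan2(v[1],v[0])))
# centre of midcover along jaw vs TCP
k=atz(c,f([[342.5,258]]),.063);t=np.array(m.current_ee_pos());print(np.array(m.current_tcp_rot()).T@(k[0]-t),t)
d=r[1];U=np.array([(u,v) for v in range(195,285) for u in range(290,345) if d[v,u]>0]);P=world(c,U,d[U[:,1],U[:,0]])
s=P[P[:,2]>.052];print(len(s),np.median(s,0),(lambda q:(q.min(0),q.max(0)))((s-np.median(s,0))@Rd(np.radians(-22.4))))
E
```

```text
cover [[ 0.4724 -0.3214  0.063 ]
 [ 0.4944 -0.3304  0.063 ]
 [ 0.4741 -0.3782  0.063 ]
 [ 0.4522 -0.3692  0.063 ]] [ 0.4733 -0.3498  0.063 ] [0.0237 0.0519 0.0237]
67.02550425310723
67.07484466673154
rack [[ 0.4846 -0.2392  0.026 ]
 [ 0.5469 -0.2648  0.026 ]
 [ 0.4889 -0.4027  0.026 ]
 [ 0.4243 -0.3762  0.026 ]] [ 0.4862 -0.3207  0.026 ] [0.0673 0.1496 0.0698]
66.25559376002333
67.2083256110607
[ 0.1071 -0.0023 -0.0001] [ 0.4755 -0.3499  0.1701]
2249 [ 0.4745 -0.3467  0.0629] (array([-0.0026, -0.0119, -0.0358]), array([0.0104, 0.0122, 0.0312]))
```

```bash
python3 - <<'E'
from h import *
import pickle
np.set_printoptions(precision=4,suppress=True)
R=Rd(np.radians(-22.9))
m.set_gripper(0.65,30)
m.move_l((.4734,-.3499,.08),R,max_speed=.15)
m.move_l((.4734,-.3499,.0315),R,max_speed=.08);m.dwell(.1)
print(m.current_time(),m.current_ee_pos(),m.current_force())
w=grab("wrist","w10.png")
E
```

```text
21.475 [ 0.4737 -0.3501  0.032 ] [0.4688 0.1797 0.6166]
```

View pics/w10.png

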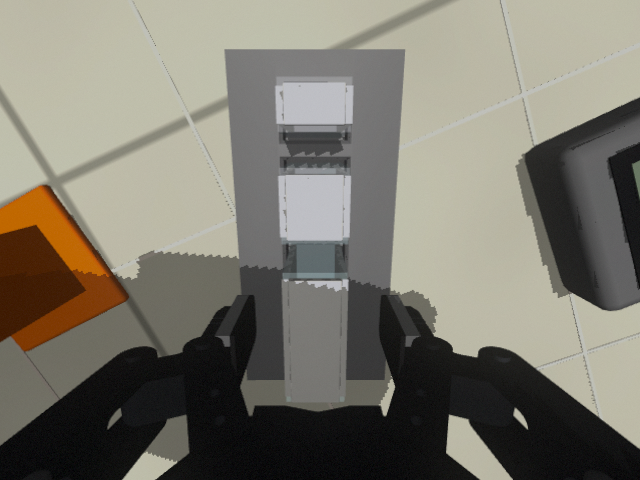

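w10 shows the pads straddling the two frosted sides near mid-length, clear of the windows. Closing and lifting.

```bash
python3 - <<'E'
from h import *
import pickle
np.set_printoptions(precision=4,suppress=True)
R=Rd(np.radians(-22.9))
m.set_gripper(0.0,30);print(m.current_grip_width()*85,m.current_force())
t=np.array(m.current_ee_pos());print(t)
m.move_l((t[0],t[1],.20),R,max_speed=.1);m.dwell(.1)
print(m.current_time(),m.current_ee_pos(),m.current_force(),m.current_grip_width()*85)
grab("wrist","w11.png")
D={n:grab(n,n+"11.png") for n in("top","side")};pickle.dump(D,open('d5.pkl','wb'))
E
```

```text
23.167735996171086 [-0.1323  0.7676  4.2632]
[ 0.4736 -0.35    0.0318]
23.8417 [ 0.4734 -0.3499  0.1996] [-0.0897 -0.3653 -0.9401] 23.103364725663255
```

View pics/w11.png

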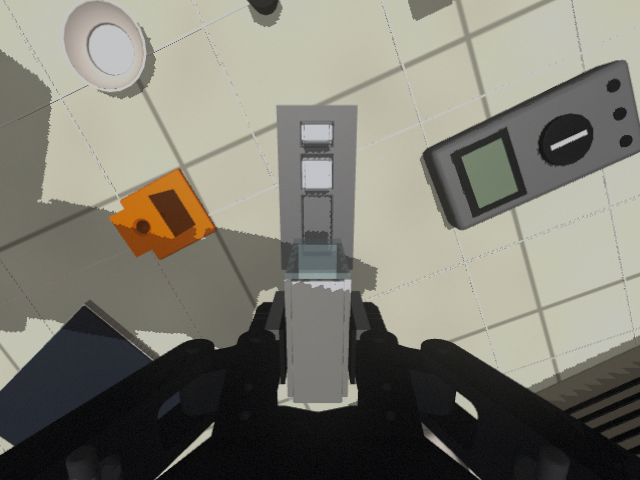

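View pics/side11.png

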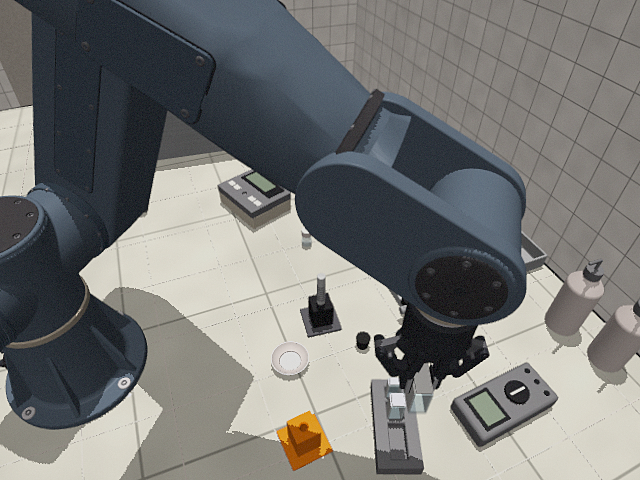

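The cell is held at mid-length with both windows free and the rest of the rack undisturbed. Now I'll fit the beam axis from the stored top and side depth.

```bash
python3 - <<'E'
from h import *
import pickle
from scipy.optimize import least_squares
np.set_printoptions(precision=4,suppress=True)
D=pickle.load(open('d0.pkl','rb'))
for n in("top","side"):
    p,d,c=D[n]
    U=np.array([(u,v) for v in range(480) for u in range(640) if d[v,u]>0]);P=world(c,U,d[U[:,1],U[:,0]])
    s=P[(P[:,2]>.108)&(P[:,2]<.16)&(P[:,0]>.61)&(P[:,0]<.69)&(P[:,1]>-.25)&(P[:,1]<.2)]
    print(n,len(s),s[:,1].min(),s[:,1].max())
    h=np.histogram(s[:,1],bins=np.arange(-.2,.16,.01));print(h[0])
    # width vs y
    for a in np.arange(-.19,.13,.02):
        q=s[(s[:,1]>=a)&(s[:,1]<a+.02)]
        if len(q)>15: print(round(a+.01,3),np.percentile(q[:,0],[2,98]),np.percentile(q[:,2],[2,98]))
    q=s[((s[:,1]>-.16)&(s[:,1]<-.09))|((s[:,1]>.046)&(s[:,1]<.085))]
    def res(a): return np.hypot(q[:,0]-a[0]-a[1]*(q[:,1]+.0235),q[:,2]-.12)-a[2]
    r=least_squares(res,[.65,0,.0175],loss='soft_l1',f_scale=.001);print(r.x,np.std(r.fun))
    def res(a): return np.hypot(q[:,0]-a[0]-a[1]*(q[:,1]+.0235),q[:,2]-a[2])-np.where(q[:,1]>-.02,a[3],a[4])
    r=least_squares(res,[.65,0,.12,.017,.017],loss='soft_l1',f_scale=.001);print(r.x,np.std(r.fun))
E
```

```text
top 1623 -0.1924737915021839 0.14123399596894234
[ 22  89 101  71  76  75  73  70  71  68  84   0   0   0   0   0   0   0
   0   0   0   0   0   0  32  84  76  79  79 112 116 120 102  18   5]
-0.18 [0.6306 0.6671] [0.1159 0.1408]
-0.16 [0.6342 0.6646] [0.1194 0.1383]
-0.14 [0.6344 0.6647] [0.1208 0.1382]
-0.12 [0.6361 0.6642] [0.1201 0.1378]
-0.1 [0.635  0.6662] [0.1115 0.1401]
0.04 [0.637  0.6697] [0.1209 0.1406]
0.06 [0.6366 0.6689] [0.1201 0.1407]
0.08 [0.6385 0.6684] [0.1176 0.1394]
0.1 [0.633  0.6734] [0.1126 0.1453]
0.12 [0.6329 0.6742] [0.1148 0.1452]
[0.6533 0.0174 0.0165] 0.002119141391051046
[0.6531 0.0196 0.1212 0.0162 0.0152] 0.002008297642639066
side 1755 -0.19384155074649864 0.13010249957724485
[176  99 128  71  91  87  83  81  75  92  62   0   0   0   0   0   0   0
   0   0   0   0   0   0 130  61  51  55  47 151  79  77  58   1   0]
-0.18 [0.6287 0.6625] [0.1132 0.1405]
-0.16 [0.632  0.6591] [0.1142 0.1375]
-0.14 [0.632  0.6588] [0.1142 0.1376]
-0.12 [0.6323 0.6586] [0.1155 0.1367]
-0.1 [0.6326 0.6608] [0.1126 0.1387]
0.04 [0.6358 0.6692] [0.109  0.1382]
0.06 [0.6347 0.6633] [0.111  0.1386]
0.08 [0.6364 0.663 ] [0.1149 0.1369]
0.1 [0.6302 0.6731] [0.1119 0.1434]
0.12 [0.6304 0.6723] [0.1097 0.1433]
[0.6508 0.0175 0.0161] 0.0024905336811288188
[0.6503 0.0158 0.121  0.015  0.0154] 0.0023237842426322088
```

```bash
python3 - <<'E'
from h import *
import pickle
np.set_printoptions(precision=4,suppress=True)
m.move_ptp((.651,-.023,.235),Rd(np.radians(-1)));m.dwell(.3)
print(m.current_time(),m.current_ee_pos())
w=grab("wrist","w12.png");D={n:grab(n,n+"12.png") for n in("top","side")};D["wrist"]=w;pickle.dump(D,open('d6.pkl','wb'))
E
```

```text
25.6833 [ 0.6509 -0.0237  0.235 ]
```

View pics/w12.png

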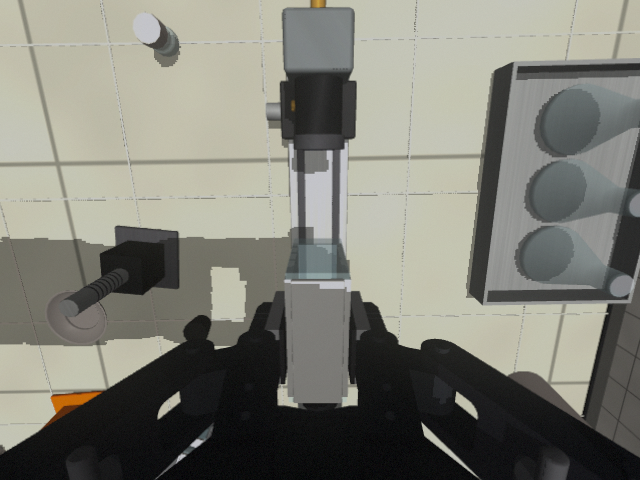

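View pics/side12.png

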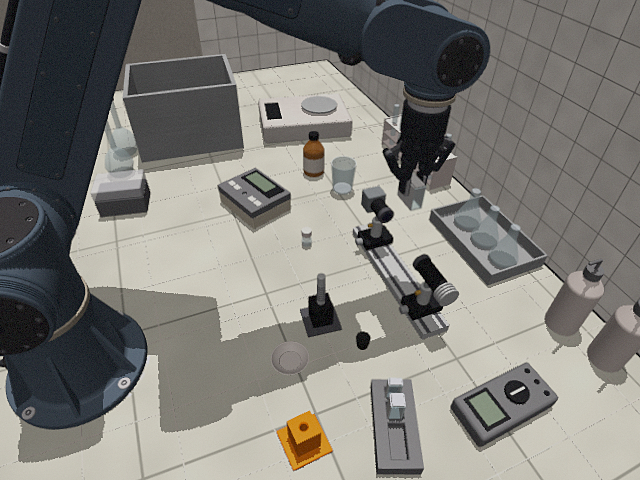

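w12 shows the cell aligned over the rail (columns about 290–348), with the detector mouth at about (319,148). I'll measure its sideways offset in an enlarged crop.

```bash
python3 - <<'E'
from h import *
import pickle
D=pickle.load(open('d6.pkl','rb'));w=D["wrist"]
x=cv2.resize(w[0][60:300,260:380,::-1],None,fx=5,fy=5,interpolation=cv2.INTER_CUBIC);x=cv2.convertScaleAbs(x,alpha=1.6,beta=20)
cv2.imwrite('pics/c12.png',np.hstack([x[:600],])); cv2.imwrite('pics/c13.png',x[600:])
np.set_printoptions(precision=4,suppress=True)
d=w[1];c=w[2]
U=np.array([(u,v) for v in range(0,240) for u in range(260,380) if d[v,u]>0]);P=world(c,U,d[U[:,1],U[:,0]])
s=P[(P[:,2]>.108)&(P[:,2]<.16)]
for a in np.arange(.03,.14,.01):
    q=s[(s[:,1]>=a)&(s[:,1]<a+.01)]
    if len(q)>15: print(round(a+.005,3),np.percentile(q[:,0],[1,99]),np.percentile(q[:,0],[1,99]).mean(),np.percentile(q[:,2],[2,98]),len(q))
s=P[(P[:,2]>.01)&(P[:,2]<.03)]
for a in np.arange(-.03,.05,.01):
    q=s[(s[:,1]>=a)&(s[:,1]<a+.01)]
    if len(q)>15: print('rail',round(a+.005,3),np.percentile(q[:,0],[1,99]),np.percentile(q[:,0],[1,99]).mean(),len(q))
E
```

```text
0.045 [0.636  0.6718] 0.6538860229421687 [0.1231 0.1392] 317
0.055 [0.6363 0.6713] 0.6537681812372929 [0.1232 0.1393] 743
0.065 [0.6379 0.6694] 0.6536745056779152 [0.1235 0.1374] 730
0.075 [0.6376 0.6694] 0.6534834081242836 [0.1239 0.1374] 763
0.085 [0.6379 0.6703] 0.6541100160219404 [0.1215 0.1375] 802
0.095 [0.6332 0.6751] 0.6541531519985873 [0.118  0.1435] 1399
0.105 [0.633  0.6757] 0.654355713008413 [0.1402 0.1437] 1289
0.115 [0.6329 0.6756] 0.654237973970268 [0.1403 0.1437] 1341
0.125 [0.6333 0.6759] 0.6546085361788743 [0.14   0.1437] 1033
0.135 [0.6501 0.6592] 0.6546619452488677 [0.1215 0.1263] 120
rail -0.025 [0.6231 0.6817] 0.6524079478967574 513
rail -0.015 [0.6235 0.6816] 0.6525546679790606 526
rail -0.005 [0.6238 0.6826] 0.6531932860683032 538
rail 0.005 [0.6232 0.6826] 0.6529127587072401 561
rail 0.015 [0.6237 0.6825] 0.6530973258034771 567
rail 0.025 [0.6241 0.6825] 0.6533223123981575 581
rail 0.035 [0.6236 0.6824] 0.6529949574743124 591
rail 0.045 [0.6239 0.6825] 0.6532241519532522 396
```

View pics/c12.png

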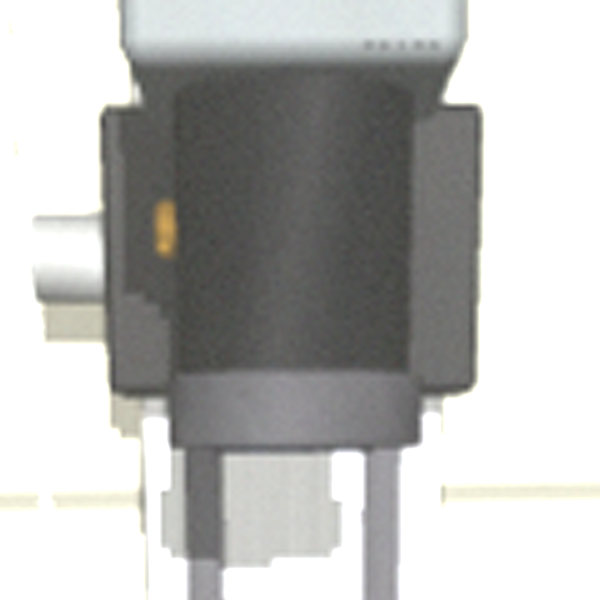

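View pics/c13.png

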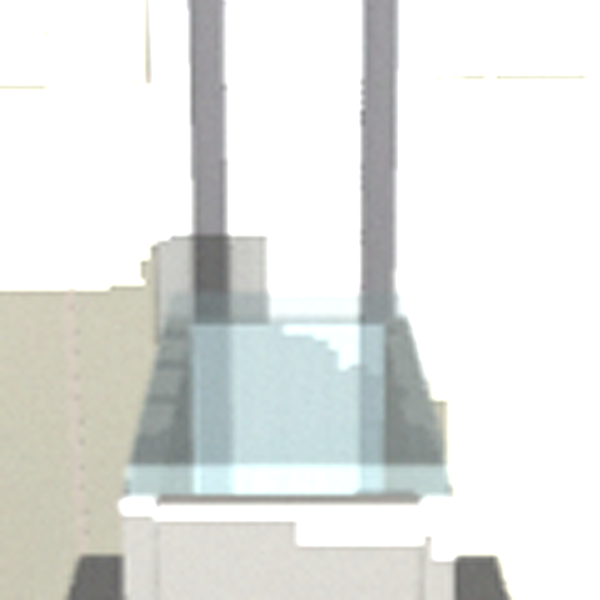

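```bash
python3 - <<'E'
from h import *
import pickle
np.set_printoptions(precision=4,suppress=True)
D=pickle.load(open('d6.pkl','rb'));c=D["wrist"][2]
print(proj(c,[[.651,.0038,.2132],[.651,.0038,.2632]]))
R=Rd(np.radians(-1))
m.move_l((.6524,-.0235,.235),R,max_speed=.08)
m.move_l((.6524,-.0235,.1168),R,max_speed=.08);m.dwell(.3)
print(m.current_time(),m.current_ee_pos(),m.current_force(),m.current_grip_width()*85)
w=grab("wrist","w14.png");D={n:grab(n,n+"14.png") for n in("top","side")};D["wrist"]=w;pickle.dump(D,open('d7.pkl','wb'))
for n in("top","side"): print(n,m.look_for(n,"cell"),m.look_for(n,"stylus"))
E
```

```text
[[315.9324 238.3011]
 [315.3725 273.0299]]
28.0083 [ 0.6524 -0.0235  0.1169] [-0.2285 -0.3765 -0.4947] 23.360072737062254
top [{'at': [0.6235, 0.4111, 0.0842], 'confidence': 0.69}] [{'at': [0.491, -0.2973, 0.0614], 'confidence': 0.45}]
side [{'at': [0.6499, -0.0474, 0.1291], 'confidence': 0.57}, {'at': [0.5027, -0.2733, 0.0603], 'confidence': 0.38}] [{'at': [0.4537, -0.0749, 0.1019], 'confidence': 0.55}, {'at': [0.6632, -0.3656, 0.0335], 'confidence': 0.29}]
```

View pics/w14.png

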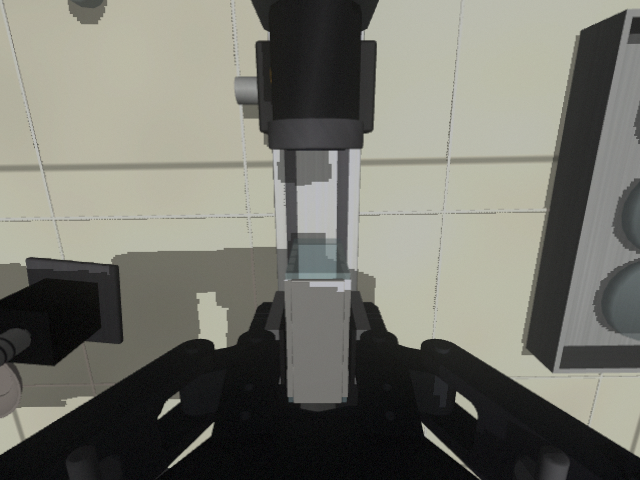

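View pics/side14.png

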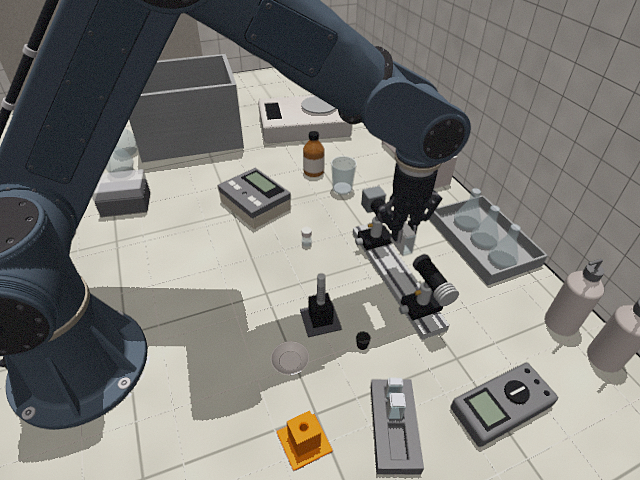

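```bash
python3 - <<'E'
from h import *
import pickle
np.set_printoptions(precision=4,suppress=True)
D=pickle.load(open('d7.pkl','rb'))
p,d,c=D["wrist"]
def pts(c,d,u0,u1,v0,v1):
    U=np.array([(u,v) for v in range(v0,v1) for u in range(u0,u1) if d[v,u]>0]);return world(c,U,d[U[:,1],U[:,0]]),U
P,U=pts(c,d,275,360,240,404)
s=P[(P[:,2]>.14)&(P[:,2]<.16)];print("cell top z",np.percentile(s[:,2],[2,25,50,75,98]),"x",np.percentile(s[:,0],[1,99]),"y",np.percentile(s[:,1],[1,99]))
for a in np.arange(-.05,.006,.01):
    q=s[(s[:,1]>=a)&(s[:,1]<a+.01)&(abs(s[:,0]-.6524)<.008)]
    if len(q): print(a+.005,np.median(q[:,2]),s[(s[:,1]>=a)&(s[:,1]<a+.01)][:,0].min(),s[(s[:,1]>=a)&(s[:,1]<a+.01)][:,0].max())
# detector same frame
P,_=pts(c,d,240,390,0,150);s=P[(P[:,2]>.108)&(P[:,2]<.16)]
for a in np.arange(.03,.1,.01):
    q=s[(s[:,1]>=a)&(s[:,1]<a+.01)]
    if len(q)>15: print('det',round(a+.005,3),np.percentile(q[:,0],[1,99]).mean(),np.percentile(q[:,2],98))
p,d,c=D["side"];P,U=pts(c,d,385,430,215,265)
s=P[(P[:,2]>.06)&(P[:,2]<.17)&(abs(P[:,1]+.0235)<.035)&(abs(P[:,0]-.652)<.025)];print(len(s),s.min(0),s.max(0))
cv2.imwrite('pics/c15.png',cv2.resize(p[190:300,350:470,::-1],None,fx=5,fy=5,interpolation=cv2.INTER_CUBIC))
c2=c;R=Rd(np.radians(-1));o=np.array([.6524,-.0235,.095])
X=[o+R[:,1]*a*.012-R[:,2]*b*.0275+[0,0,h] for a in(-1,1) for b in(-1,1) for h in(0,.05)]
print((proj(c,X)-[350,190]+.5)*5)
E
```

```text
cell top z [0.1425 0.1471 0.1482 0.1488 0.1555] x [0.6388 0.6669] y [-0.0482  0.0043]
-0.045000000000000005 0.1482976333446204 0.6404414391205848 0.6644931024032309
-0.035 0.1483397600806159 0.6386412996751959 0.6665436863501648
-0.024999999999999998 0.14835730775523367 0.6391441942183402 0.666247689307382
-0.014999999999999996 0.14833224255950136 0.6366123896982169 0.6689152048176982
-0.004999999999999995 0.14836651849765303 0.6409783081464568 0.6650106162386954
0.005000000000000007 0.14579391536787717 0.6412270838128795 0.6651474903223217
det 0.045 0.653586076608945 0.13933823924084962
det 0.055 0.6533283150068311 0.13902760182373405
det 0.065 0.6536185890078343 0.1373667283357969
det 0.075 0.6537854888816449 0.13736914141628484
det 0.085 0.6539256630243385 0.13742725998516087
det 0.095 0.653833225824561 0.13662874355636467
719 [ 0.627  -0.0519  0.0938] [0.6764 0.0048 0.1699]
[[267.5836 334.8582]
 [285.8031 244.1231]
 [204.0811 247.3995]
 [219.0249 157.0016]
 [319.4316 320.098 ]
 [339.5623 229.5251]
 [254.4012 233.8885]
 [271.1439 143.6933]]
```

View pics/c15.png

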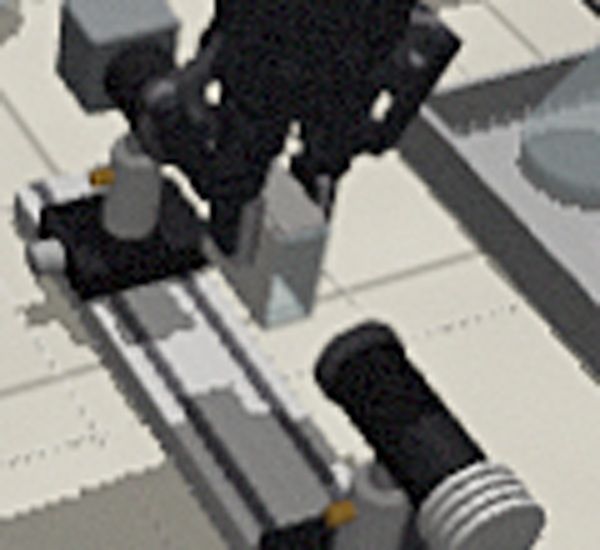

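The measurements agree: cell cover top at z=0.1483 (predicted 0.148), level along its length, cell x≈0.653 against a beam axis of 0.6524, and the stylus upright in its stand. Handing in.

```bash
python3 - <<'E'
from h import *
print(m.current_ee_pos(),m.current_joint_vel(),m.current_time()); m.sign_off()
E
```

```text
[ 0.65238676 -0.0234929   0.11677333] [0.00149627 0.00133677 0.0007193  0.00166839 0.00079762 0.00079048] 28.3583
the job is handed in; nothing more can be done
```

The whole job was carried out and handed in at 28.4 s of the 54 s allowed; `sign_off` reports no verdict, so what follows rests on my own checks.

- **Zeroing:** I took the stylus from the black stand and left the orange look-alike alone. I pressed the zero button down to its hard stop at about 9 N, over about 3.7 mm of travel.
- **Stylus return:** I put the stylus back until its shoulder seated, at about 11.6 N, and let go. Later pictures show it upright in the stand.
- **Cell:** I gripped the longest cell by its frosted sides, with the pads well away from both windows, and it is now held still in the light path.

| Last check | Result |
|---|---|
| Sideways from the beam axis | about 1 mm |
| Height | within about 1 mm of the light path |
| Along the beam | within about 1–3 mm of midway between the tubes |
| Level | even along its length in the depth data |
| Yaw to the beam | about 1° or less |

Two checks disagreed:
- **Cell position in the wrist view:** the cell's far edge appeared 4–6 pixels off its predicted place. Depth showed the height was right, so I take this as a shift of 2–3 mm along the beam, within tolerance.
- **Final network search:** the top camera's network did not find the cell or stylus. The arm probably hid them from that camera, and the side camera's network reported both near their expected places.

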